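Knock the last chocolate block out of its mould

TASK

One of the two square metal moulds on the chopping board still has its chocolate block stuck inside. Turn that mould upside down over the free part of the baking tray and, keeping it low, tap its rim on the tray until the block drops out and lies on the tray; then put the empty mould back on the chopping board. Leave the other mould and the block that is already on the tray where they are.

Things in the scene. Friction and masses are not known exactly. Their poses are not given: they have to be found in the camera images.
- tin: Square aluminium mould lying on its side, the one that is filled: 56x56 mm outside, 45 mm deep, walls 2.5 mm, floor 3 mm, 110 g. Origin: centre of the side it lies on. +z up as it lies (other side at z = 56 mm), mouth at x = -22.5 mm, at first looking towards the robot (within 1 rad); closed floor at x = +22.5 mm; y across. Upside down its +x points up. Grip it across y.
- block: Dark chocolate block, 48x48x33 (x) mm, 95 g, origin at its centre, +x to its pillowed face; stuck at the mould's floor, 8 mm below the rim, centre at (3, 0, 26.5) mm in the mould, axes alike. Upside down it stays there. Pressing does nothing; one to three rim taps at 0.12 m/s or about five at 0.08 m/s free it, a dozen at 0.05 m/s; a jerky stop may too.
- tray: Fixed steel baking tray, 280 (x) by 190 (y) mm, with a rim 16 mm high; origin at the centre of its underside, floor 3 mm above it. Its +x end points away from the robot and holds the block that is already out, 70 to 100 mm from the centre; the rest is free.
- board: Fixed wooden chopping board, 22 mm thick, 230 (x) by 340 (y) mm; origin at the centre of its underside. Its long side (y) points roughly away from the robot.
- empty_tin: The second mould, equal to the first but empty, lying on its side on the board; same origin and axes as the first. To be left alone.
- done_block: An equal chocolate block, already turned out, lying on the far part of the tray, pillowed face up; origin at its centre. To be left alone.
- tin_center (a point): Centre of the filled mould, 28 mm from each side wall and 22.5 mm from mouth and floor; axes as the mould's.
- tin_mouth (a point): Centre of the filled mould's mouth, in the plane of the rim; the mouth looks along the mould's -x.
Not all that is in view belongs to the job. What is shaped like the tin but green or turquoise is not meant.

How it is judged (in metres and radians):
On the way, in this order (a step that is already met when the one before it is completed fails the run):
1. the mould is held mouth down (within 40 degrees) over the tray, not touching it, with the block still stuck inside (angle between tin's own x axis and vertical below 0.7 rad and x of block in the frame of tin above -0.003 m and contact force between tin and tray below 0.5 N and x of tin_center in the frame of tray between -0.13 and 0.13 m and y of tin_center in the frame of tray between -0.09 and 0.09 m), for 0.2 s.
2. the rim of the upturned mould is tapped on the tray (at least 3 N) with the block still inside (angle between tin's own x axis and vertical below 0.7 rad and x of block in the frame of tin above -0.02 m and contact force between tin and tray above 3 N).
3. the block lies on the tray, out of the mould (distance between block and tin_center above 0.06 m and x of block in the frame of tray between -0.125 and 0.125 m and y of block in the frame of tray between -0.08 and 0.08 m and z of block in the frame of tray below 0.032 m), for 0.2 s.
At the end, for the whole second after the job is handed in: The chocolate block lies at rest on the tray inside its rim, on any face; the empty mould rests on the chopping board in any attitude, its centre inside the board's edge; both are let go (all of step 3 and linear speed of each of block, tin below 0.02 m/s and x of tin_center in the frame of board between -0.11 and 0.11 m and y of tin_center in the frame of board between -0.165 and 0.165 m and z of tin_center in the frame of board below 0.06 m); the robot touches nothing.
It fails at once if the block comes out of the mould well above the tray (block centre over 80 mm above the table) (distance between block and tin_center above 0.045 m and height (world z) of block above 0.08 m).
It fails at once if the other mould is moved more than 25 mm (distance of empty_tin from where it was at the start of the episode above 0.025 m).
It fails at once if the block already on the tray is moved more than 25 mm (distance of done_block from where it was at the start of the episode above 0.025 m).
It also fails if it takes over 54 s, if anything falls off the work surface, if the arm or the gripper's body presses on something with over 40 N, if the wrist force passes 120 N, or if a joint passes its speed limit or range.

ROBOT

A 6-joint arm with a two-finger parallel gripper is mounted at the origin on a cart in front of the work surface, level with it; the furniture and walls round the work are solid. World frame = base frame: x ahead of the robot, y to its left, z up, the work surface at z = 0. Lengths are in mm, angles in rad, forces in N, time in s.
With the tool pointing down it reaches from about 300 to 875 mm from the base axis. Payload 4.2 kg.
Tool frame: the origin (TCP) lies midway between the tips of the shut fingers; the grasp point (between the pads) lies 19 mm behind it; z points along the fingers, y is the line along which they close (so a half turn about z gives the same grasp; the last joint's range is limited). The gripper opens to 85 mm and grips with 20 to 120 N. Pads are 22 mm wide; open, the fingers measure 114 mm over their backs; the gripper's body (76 mm by 85 mm) begins 54 mm behind the grasp point. The pads swing forward as they close: fully open they stand 13 mm farther back than shut.
Start: joints at [-1.364, 0.32, 1.565, -0, 1.257, -0.02], TCP at [129.296, -560.289, 231.338] pointing down, gripper open.
Joint ranges: [-3.11, 3.11], [-0.84, 2.01], [0.21, 2.61], [-1.34, 4.49], [0.05, 2.63], [-2.56, 2.56]. Speed limits (rad/s): [2.57, 2.57, 3.14, 3.14, 3.14, 3.14].

INTERFACE

Orientations are given as a 3x3 rotation matrix whose columns are the frame's x, y, z axes.
In Python, from plant import bot, imaging gives the robot as it stands.
- The arm moves only by the tool play_rows, never from a script. Its argument "deltas" is a list of rows, each an object of numbers: "tx", "ty", "tz": the shift along the tool's x, y, z in mm; "ax", "ay", "az": the turn, a rotation vector about the tool's x, y, z in degrees; "fingers": the finger opening in mm, from 0 to 85.4. A call has 1 to 8 rows; each row shifts and turns the commanded pose from where the row before left it, along the tool's axes as they then stand; what a row does not reach is not made up. A row lasts 1/8 s, in which the tool goes at most 62.5 mm and 10.7 degrees, less where a joint would pass 70% of its speed; a pose out of reach is approached as far as the arm can. A call is refused whole if a number of a shift passes 62.5 or a number of a turn 10.7, either way. A call with a gripper value outside its range is refused whole. The fingers move at their own pace and stop on an object; the grip force is fixed at half the most. Time passes only in rows, so rows that do not move let the fingers close. It gives the time, the measured TCP pose, the force, the opening and the grip force at its end, in the units of the state.
- bot.state(): the state, without advancing time (a new reading comes with each control period).
- imaging.read_camera(name): name is "scene" or "side" or "wrist"; returns the picture (400x640x3 uint8, blue, green, red); there is no depth.
- imaging.camera_model(name): a dict with "K" (3x3 intrinsics, pixels), "xyz" and "orientation" of the camera in the world; the wrist camera has in their place "mount" (4x4, takes a point from camera to tool coordinates, whose origin is the TCP and whose axes are the flange's). Camera axes: x right, y up, looking along -z (the intrinsics and any distortion apply to the point x, -y, -z); pixel columns grow to the right and rows downward; lengths in mm; the calibration is good to about 2 mm. The wrist camera is an equidistant fisheye: a pixel r from the principal point sees the ray r / f radians off the axis. A picture is of the moment at which its call begins: read the wrist's pose just before it. camera_model takes no time and is no camera call.
- bot.job_done(): hands the job in; it is judged then, once.
The state is a dict: "t": time; "joint_positions": joint angles; "joint_velocities": joint speeds; "tau": joint torques, N m; "tool_pos": TCP position; "eef_rot": TCP orientation; "contact_force": force on the tool from outside, world axes, zero at the start; "ft_torque": the same for the moment, N m; "finger_gap": opening from 0.0 (shut) to 1.0 (fully open); "grip_force": force on a finger pad.
Only numpy, scipy, OpenCV 4.12 (cv2) and the standard library are available. Lean on these libraries where they do the work, as an engineer would, in place of code of your own. Each camera call takes 0.05 s, during which the arm holds its last target. There are 200 camera calls.

## Working session

There is one attempt and no reset: what is moved stays moved. The work goes in short steps, Python scripts to look and compute and a tool call to move; the robot and the scene stay as the last step left them, time stands still between calls to the robot, and variables do not carry over. Pictures are saved under pics/ and viewed, at most 10 in all, crops included, and the job is handed in when it is done.

Besides the shell and the picture viewer there is one more tool, called as name([rows], argument=value, ...), one row to a line, values as JSON. play_rows: Moves the arm, as the interface text tells. Its arguments: {"type":"object","properties":{"deltas":{"type":"array"}},"required":["deltas"]}

```bash
ls; mkdir -p pics
python3 - <<'E'
from plant import bot, imaging
import cv2,numpy as np
for n in ("scene","side"):
    im=imaging.read_camera(n); cv2.imwrite(f"pics/{n}0.png",im)
    m=imaging.camera_model(n); print(n,{k:np.round(np.array(v),3).tolist() for k,v in m.items() if not isinstance(v,str)})
m=imaging.camera_model("wrist");print(m)
im=imaging.read_camera("wrist"); cv2.imwrite("pics/wrist0.png",im)
print(bot.state())
E
```

```text
pics
scene {'K': [[476.078, 0.0, 316.081], [0.0, 476.078, 199.204], [0.0, 0.0, 1.0]], 'xyz': [-484.527, -569.504, 542.886], 'orientation': [[0.452, 0.346, -0.822], [-0.892, 0.186, -0.412], [0.01, 0.92, 0.393]]}
side {'K': [[411.985, 0.0, 322.626], [0.0, 411.985, 201.936], [0.0, 0.0, 1.0]], 'xyz': [523.165, 812.048, 578.627], 'orientation': [[-0.999, -0.005, 0.033], [0.031, -0.52, 0.854], [0.013, 0.854, 0.52]]}
{'K': array([[309.70691629,   0.        , 320.1004507 ],
       [  0.        , 309.70691629, 206.8700725 ],
       [  0.        ,   0.        ,   1.        ]]), 'mount': array([[ 5.47192039e-04,  9.46744788e-01,  3.21984482e-01,
         8.27030109e+01],
       [ 9.99999707e-01, -3.45425199e-04, -6.83767027e-04,
        -1.57056381e-01],
       [-5.36131315e-04,  3.21984762e-01, -9.46744699e-01,
        -1.42798475e+02],
       [ 0.00000000e+00,  0.00000000e+00,  0.00000000e+00,
         1.00000000e+00]])}
{'t': 0.15, 'joint_positions': array([-1.36401830e+00,  3.20131450e-01,  1.56536839e+00, -1.24015367e-05,
        1.25739308e+00, -1.99767262e-02]), 'joint_velocities': array([-0.00075932, -0.00267647, -0.00463828, -0.00153646,  0.00058799,
        0.00087974]), 'tau': array([ 3.61124912e-04, -4.15843534e+01, -2.34346139e+01, -2.30309843e-05,
        5.97968770e-03,  7.88985773e-06]), 'tool_pos': array([ 129.20890885, -559.94113823,  230.69501976]), 'eef_rot': array([[ 9.74400251e-01,  2.24820092e-01, -2.78501832e-04],
       [ 2.24820264e-01, -9.74399423e-01,  1.27015047e-03],
       [ 1.41833218e-05, -1.30024779e-03, -9.99999155e-01]]), 'contact_force': array([ 0.95396494, -0.70237491, -0.1772237 ]), 'ft_torque': array([ 0.02791165,  0.02326846, -0.05218952]), 'grip_force': 0.0, 'finger_gap': 0.9981910380185559}
```

View pics/scene0.png

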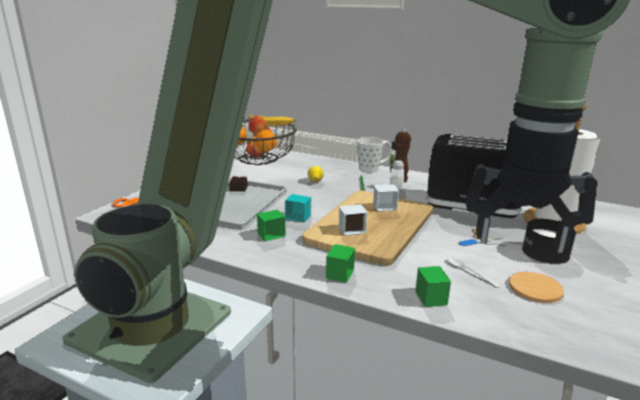

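View pics/side0.png

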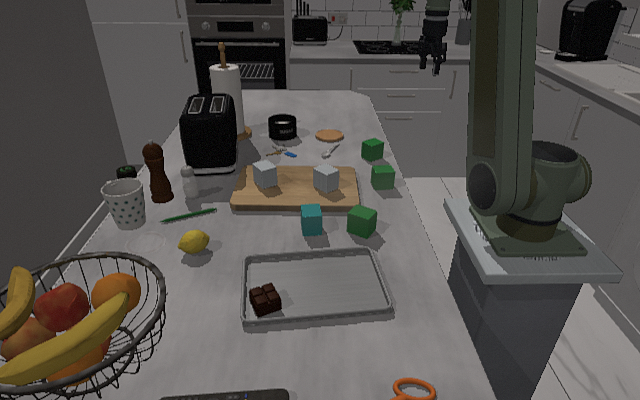

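Candidates: the silver mould at scene (352,220), whose mouth is dark; the silver mould at (385,197), which is light inside; and the green and turquoise cubes, which are excluded. The first fits, and I'll confirm it with a crop.

```bash
cat > h.py <<'E'
import numpy as np
from plant import bot, imaging
def ray(n,uv):
    m=imaging.camera_model(n);K=m["K"];R=np.array(m["orientation"])
    d=np.array([(uv[0]-K[0][2])/K[0][0],-(uv[1]-K[1][2])/K[1][1],-1.])
    return np.array(m["xyz"],float),R@d
def onz(n,uv,z):
    o,d=ray(n,uv);return (o+d*(z-o[2])/d[2]).round(1)
def proj(n,p):
    m=imaging.camera_model(n);K=m["K"];c=np.array(m["orientation"]).T@(np.array(p)-m["xyz"])
    return np.array([K[0][2]+K[0][0]*c[0]/-c[2],K[1][2]+K[1][1]*c[1]/c[2]]).round(1)
E
python3 - <<'E'
import cv2
a=cv2.imread("pics/scene0.png")[175:270,300:440];b=cv2.imread("pics/side0.png")[145:240,225:365]
cv2.imwrite("pics/crop.png",cv2.resize(cv2.vconcat([a[:,:],b]),None,fx=3.1,fy=3.1,interpolation=cv2.INTER_CUBIC)) 
from h import *
for n,u in [("side",(245,254)),("side",(376,249)),("side",(392,315)),("side",(245,325))]: print("tray",onz(n,u,16))
for u in [(237,167),(356,168),(359,208),(232,208)]: print("board",onz("side",u,22))
for u in [(265,296)]: print("done",onz("side",u,25))
for u in [(265,172),(326,178)]: print("tins side",onz("side",u,60))
for u in [(353,217),(385,196)]: print("tins scene",onz("scene",u,55))
E
```

```text
tray [662.2 103.3  16. ]
tray [375.   89.8  16. ]
tray [373.4 283.9  16. ]
tray [636.5 302.4  16. ]
board [ 738.6 -306.4   22. ]
board [ 380.9 -298.    22. ]
board [396.  -71.7  22. ]
board [717.4 -75.   22. ]
done [606.4 240.9  25. ]
tins side [ 643.1 -199.    60. ]
tins side [ 477.2 -163.    60. ]
tins scene [ 481.1 -184.7   55. ]
tins scene [ 642.3 -209.1   55. ]
```

View pics/crop.png

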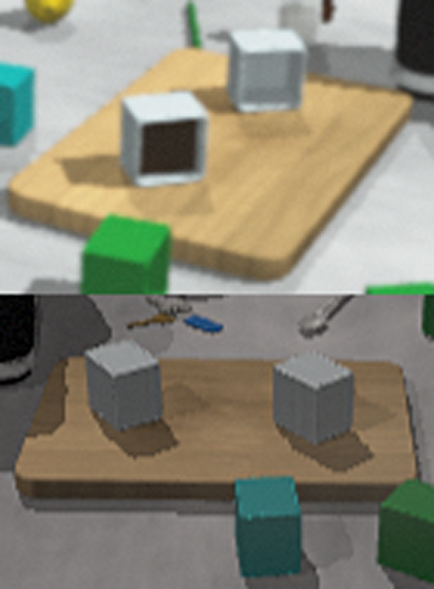

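The crop confirms it: the near mould at scene (352,220) shows dark chocolate in its mouth, and the one at (385,197) is empty. Next I'll measure its top-face corners.

Run:
```python
from h import *
print("side")
P=[onz("side",(225+x/3.1,145+(y-294.5)/3.1),78) for x,y in [(274,364),(313,351),(354,370),(316,388)]]
print(P, np.mean(P,0)); e=(P[3]-P[2])+(P[0]-P[1]);print(np.degrees(np.arctan2(e[1],e[0])))
P=[onz("scene",(300+x/3.1,175+y/3.1),78) for x,y in [(122,104),(207,109),(190,91),(148,90)]]
print(P); 
for s,o in (("near",[(122,104),(207,109),(206,182),(128,184)]),):
    a,b=P[0],P[1]; print(np.degrees(np.arctan2(*(b-a)[:2][::-1])),np.linalg.norm(b-a))
# empty tin
P=[onz("side",(225+x/3.1,145+(y-294.5)/3.1),78) for x,y in [(86,350),(126,342),(161,370),(120,378)]];print("empty",np.mean(P,0))
```

```text
side
[array([ 510.7, -190.4,   78. ]), array([ 475.6, -216.1,   78. ]), array([ 441.4, -178.4,   78. ]), array([ 475.8, -145. ,   78. ])] [ 475.875 -182.475   78.   ]
40.37649961203344
[array([ 463.8, -155.9,   78. ]), array([ 486. , -216.9,   78. ]), array([ 511.6, -192.7,   78. ]), array([ 497.8, -162.8,   78. ])]
-70.00181167283819 64.91409708222089
empty [ 642.925 -199.425   78.   ]
```

play_rows([
  {"tx": 35,"ty": -24,"tz": 2},
  {"tx": 35,"ty": -24,"tz": 2},
  {"tx": 35,"ty": -24,"tz": 2},
  {"tx": 35,"ty": -24,"tz": 2},
  {"tx": 35,"ty": -24,"tz": 2},
  {"tx": 35,"ty": -24,"tz": 2},
  {"tx": 35,"ty": -24,"tz": 2},
  {"tx": 35,"ty": -24,"tz": 2},
])

```text
invalid input at $.deltas[0]: expected keys tx, ty, tz, ax, ay, az, fingers
```

play_rows([
  {"tx": 35,"ty": -24,"tz": 5},
  {"tx": 35,"ty": -24,"tz": 5},
  {"tx": 35,"ty": -24,"tz": 5},
  {"tx": 35,"ty": -24,"tz": 5},
  {"az": -9},
  {"az": -9},
  {"az": -9},
  {},
])

```text
invalid input at $.deltas[0]: expected keys tx, ty, tz, ax, ay, az, fingers
```

```bash
cat >> h.py <<'E'
import cv2
def wray(uv,s):
    m=imaging.camera_model("wrist");K=m["K"];M=np.array(m["mount"])
    x,y=(uv[0]-K[0][2])/K[0][0],(uv[1]-K[1][2])/K[1][1];th=np.hypot(x,y);k=np.sinc(th/np.pi)
    d=np.array([x*k,-y*k,-np.cos(th)]);R=np.array(s["eef_rot"])
    return np.array(s["tool_pos"])+R@M[:3,3],R@M[:3,:3]@d
def wz(uv,s,z):
    o,d=wray(uv,s);return (o+d*(z-o[2])/d[2]).round(1)
E
python3 - <<'E'
from h import *
import pickle
s=bot.state();im=imaging.read_camera("wrist");pickle.dump(s,open("s1.pkl","wb"))
cv2.imwrite("pics/w1.png",im)
print(s["t"],s["tool_pos"],s["joint_positions"].round(3),s["eef_rot"].round(3))
E
```

```text
0.15 [ 129.20890885 -559.94113823  230.69501976] [-1.364  0.32   1.565 -0.     1.257 -0.02 ] [[ 0.974  0.225 -0.   ]
 [ 0.225 -0.974  0.001]
 [ 0.    -0.001 -1.   ]]
```

View pics/w1.png

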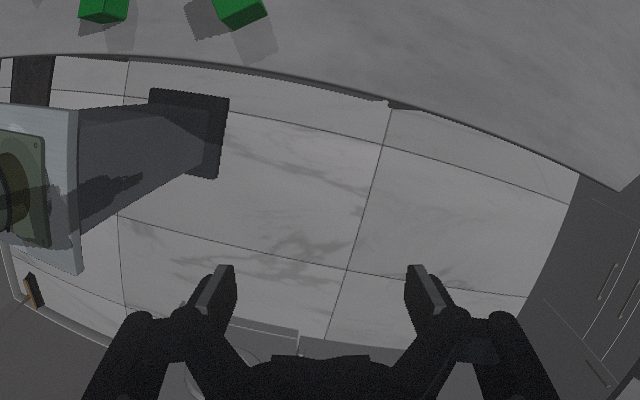

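The rows need every key, so nothing has moved. This picture shows only the floor and the cart from the start pose.

play_rows([
  {"tx": 35,"ty": -24,"tz": 2,"ax": 0,"ay": 0,"az": 0,"fingers": 85},
  {"tx": 35,"ty": -24,"tz": 2,"ax": 0,"ay": 0,"az": 0,"fingers": 85},
  {"tx": 35,"ty": -24,"tz": 2,"ax": 0,"ay": 0,"az": 0,"fingers": 85},
  {"tx": 35,"ty": -24,"tz": 2,"ax": 0,"ay": 0,"az": 0,"fingers": 85},
  {"tx": 35,"ty": -24,"tz": 2,"ax": 0,"ay": 0,"az": 0,"fingers": 85},
  {"tx": 35,"ty": -24,"tz": 2,"ax": 0,"ay": 0,"az": 0,"fingers": 85},
  {"tx": 35,"ty": -24,"tz": 2,"ax": 0,"ay": 0,"az": 0,"fingers": 85},
  {"tx": 35,"ty": -24,"tz": 2,"ax": 0,"ay": 0,"az": 0,"fingers": 85},
])

```text
t: 1.2
tool_pos: [359.7, -309.1, 215.2]
eef_rot: [[0.974, 0.225, 0.0], [0.225, -0.974, -0.0], [0.0, 0.0, -1.0]]
contact_force: [1.3, -0.7, -0.1]
finger_gap: 0.992
grip_force: 0.0
```

play_rows([
  {"tx": 35,"ty": -24,"tz": 5,"ax": 0,"ay": 0,"az": 0,"fingers": 85},
  {"tx": 35,"ty": -24,"tz": 5,"ax": 0,"ay": 0,"az": 0,"fingers": 85},
  {"tx": 35,"ty": -24,"tz": 5,"ax": 0,"ay": 0,"az": 0,"fingers": 85},
  {"tx": 35,"ty": -24,"tz": 5,"ax": 0,"ay": 0,"az": 0,"fingers": 85},
  {"tx": 0,"ty": 0,"tz": 0,"ax": 0,"ay": 0,"az": -9,"fingers": 85},
  {"tx": 0,"ty": 0,"tz": 0,"ax": 0,"ay": 0,"az": -9,"fingers": 85},
  {"tx": 0,"ty": 0,"tz": 0,"ax": 0,"ay": 0,"az": -9,"fingers": 85},
  {"tx": 0,"ty": 0,"tz": 0,"ax": 0,"ay": 0,"az": 0,"fingers": 85},
])

```text
t: 2.2
tool_pos: [473.7, -185.1, 195.2]
eef_rot: [[0.767, 0.641, -0.0], [0.641, -0.767, 0.0], [-0.0, -0.0, -1.0]]
contact_force: [0.7, -0.4, -0.1]
finger_gap: 0.998
grip_force: 0.0
```

Run:
```python
from h import *
import pickle
s=bot.state();im=imaging.read_camera("wrist");pickle.dump(s,open("s1.pkl","wb"))
cv2.imwrite("pics/w2.png",im)
print(s["t"],s["tool_pos"],s["joint_positions"].round(3),s["eef_rot"].round(3))
```

```text
2.2 [ 473.70202032 -185.14336738  195.16105321] [-0.395  0.243  1.77  -0.     1.129  0.479] [[ 0.767  0.641 -0.   ]
 [ 0.641 -0.767  0.   ]
 [-0.    -0.    -1.   ]]
```

View pics/w2.png

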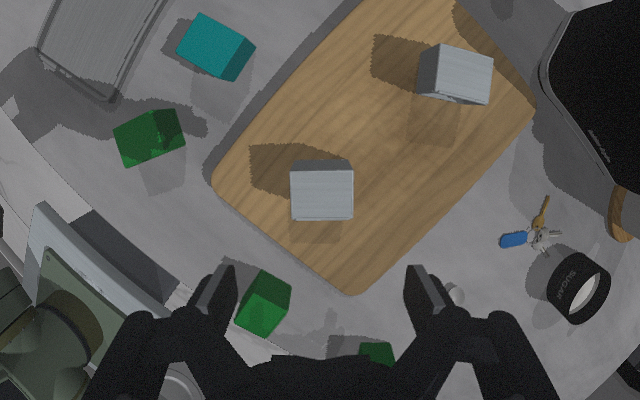

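The wrist view shows the filled mould at about (322,190), nearly aligned with the tool, and the empty one at (456,75). I'll measure the mould and at the same time make the tilt I'll need, which also identifies the arm's geometry.

Run:
```python
from h import *
import pickle
s=pickle.load(open("s1.pkl","rb"));im=cv2.imread("pics/w2.png")
hsv=cv2.cvtColor(im,cv2.COLOR_BGR2HSV)
m=((hsv[...,2]>150)&(hsv[...,1]<40)).astype(np.uint8)
m[:140]=0;m[250:]=0;m[:,:260]=0;m[:,390:]=0
m=cv2.morphologyEx(m,cv2.MORPH_OPEN,np.ones((5,5)))
c=max(cv2.findContours(m,0,2)[0],key=cv2.contourArea)
q=cv2.approxPolyDP(c,6,True)[:,0];print(q)
P=np.array([wz(p,s,78) for p in q]);print(P, P.mean(0))
r=cv2.minAreaRect(P[:,:2].astype(np.float32));print(r)
```

```text
Traceback (most recent call last):
ValueError: max() iterable argument is empty
```

play_rows([
  {"tx": 0,"ty": 0,"tz": 0,"ax": 0,"ay": -9,"az": 0,"fingers": 85},
  {"tx": 0,"ty": 0,"tz": 0,"ax": 0,"ay": -9,"az": 0,"fingers": 85},
  {"tx": 0,"ty": 0,"tz": 0,"ax": 0,"ay": -9,"az": 0,"fingers": 85},
  {"tx": 0,"ty": 0,"tz": 0,"ax": 0,"ay": -8,"az": 0,"fingers": 85},
  {"tx": 0,"ty": 0,"tz": 0,"ax": 0,"ay": 0,"az": 0,"fingers": 85},
])

```text
t: 2.88
tool_pos: [474.6, -184.0, 193.4]
eef_rot: [[0.626, 0.644, -0.44], [0.528, -0.765, -0.369], [-0.574, -0.002, -0.819]]
contact_force: [-0.2, 0.3, -0.0]
finger_gap: 0.995
grip_force: 0.0
```

Run:
```python
from h import *
s=bot.state()
print(s["t"],s["tool_pos"],s["joint_positions"].round(4),s["eef_rot"].round(3))
```

```text
2.875 [ 474.64299073 -184.02590344  193.43768745] [-0.1267  0.4576  1.5995 -0.4351  1.5332  0.8617] [[ 0.626  0.644 -0.44 ]
 [ 0.528 -0.765 -0.369]
 [-0.574 -0.002 -0.819]]
```

```bash
cat > kin.py <<'E'
import numpy as np
from scipy.spatial.transform import Rotation as Ro
from scipy.optimize import least_squares
D=[([-1.36401830,.320131450,1.56536839,0,1.25739308,-1.99767262e-02],[129.2,-559.94,230.7]),
([-0.395,0.243,1.77,0,1.129,0.479],[473.7,-185.14,195.16]),
([-0.1267,0.4576,1.5995,-0.4351,1.5332,0.8617],[474.64,-184.03,193.44])]
def fk(q,p,sg=(1,1)):
    d1,a1,L1,e,L2,Lt=p
    R=Ro.from_euler('z',q[0]);A=R*Ro.from_euler('y',q[1]);B=A*Ro.from_euler('y',q[2])
    C=B*Ro.from_euler('z',sg[0]*q[3])*Ro.from_euler('y',q[4])*Ro.from_euler('z',sg[1]*q[5])
    x=np.array([0,0,d1])+R.apply([a1,0,0])+A.apply([0,0,L1])+B.apply([e,0,L2])+C.apply([0,0,Lt])
    return x,C
E
python3 - <<'E'
from kin import *
from h import *
for q,x in D[1:]: 
    for sg in ((1,1),(-1,1),(1,-1),(-1,-1)): print(sg,fk(q,[0]*6,sg)[1].as_matrix().round(3).tolist())
f=lambda p:np.r_[np.concatenate([fk(q,p)[0]-x for q,x in D]),(np.array(p)-[150,0,450,0,400,250])*1e-3]
r=least_squares(f,[150,0,450,0,400,250]);print(r.x.round(1),np.abs(r.fun[:9]).max())
im=cv2.imread("pics/w2.png");hsv=cv2.cvtColor(im,cv2.COLOR_BGR2HSV);print(hsv[190,322],hsv[164,322],hsv[190,380],hsv[230,322])
E
```

```text
(1, 1) [[-0.642, 0.767, -0.0], [0.767, 0.642, 0.0], [0.0, -0.0, -1.0]]
(-1, 1) [[-0.642, 0.767, -0.0], [0.767, 0.642, 0.0], [0.0, -0.0, -1.0]]
(1, -1) [[-0.996, -0.084, -0.0], [-0.084, 0.996, 0.0], [0.0, 0.0, -1.0]]
(-1, -1) [[-0.996, -0.084, -0.0], [-0.084, 0.996, 0.0], [0.0, 0.0, -1.0]]
(1, 1) [[-0.644, 0.626, -0.44], [0.765, 0.528, -0.369], [0.002, -0.574, -0.819]]
(-1, 1) [[-0.344, 0.877, -0.334], [0.748, 0.471, 0.467], [0.567, -0.089, -0.819]]
(1, -1) [[-0.521, -0.731, -0.44], [-0.638, 0.676, -0.369], [0.567, 0.089, -0.819]]
(-1, -1) [[-0.815, -0.474, -0.334], [-0.58, 0.668, 0.467], [0.002, 0.574, -0.819]]
[186.5  25.7 542.7  54.  415.5 291.1] 11.249246419458572
[ 99  18 144] [96 15 83] [ 17  99 129] [ 18  96 114]
```

```bash
cat >> kin.py <<'E'
def fk2(q,p):
    d1,a1,L1,e,L2,Lt,w=p
    R=Ro.from_euler('z',q[0]);A=R*Ro.from_euler('y',q[1]);B=A*Ro.from_euler('y',q[2])
    C5=B*Ro.from_euler('z',q[3])*Ro.from_euler('y',q[4]);C=C5*Ro.from_euler('z',q[5]+np.pi/2)
    return np.array([0,0,d1])+R.apply([a1,0,0])+A.apply([0,0,L1])+B.apply([e,0,L2])+C5.apply([w,0,Lt]),C
LO=np.array([-3.11,-.84,.21,-1.34,.05,-2.56]);HI=np.array([3.11,2.01,2.61,4.49,2.63,2.56])
P0=[150,0,450,0,400,250,0]
def fit():
    f=lambda p:np.r_[np.concatenate([fk2(q,p)[0]-x for q,x in D]),(np.array(p)-P0)*2e-3]
    return least_squares(f,P0)
def ik(x,R,p,q0s):
    best=None
    for q0 in q0s:
        g=lambda q:np.r_[(fk2(q,p)[0]-x)/100,(R.inv()*fk2(q,p)[1]).as_rotvec()]
        r=least_squares(g,np.clip(q0,LO+.01,HI-.01),bounds=(LO,HI))
        if best is None or r.cost<best.cost:best=r
    return best
E
python3 - <<'E'
from kin import *
r=fit();print(r.x.round(1),np.abs(r.fun[:9]).max())
p=r.x;rng=np.random.default_rng(0)
def Rt(e,phi):
    z=np.array([np.cos(e)*np.cos(phi),np.cos(e)*np.sin(phi),-np.sin(e)]);y=np.array([np.sin(phi),-np.cos(phi),0]);x=np.cross(y,z)
    return Ro.from_matrix(np.c_[x,y,z])
q0s=[[.3,.5,2,0,.8,0],[.3,.5,2,3.1,.5,0],[.3,.5,2,1.5,1.2,-1],[.3,.5,2,-1,1.2,1],[.3,.5,2,1.5,1.2,1.5],[.3,0,2.2,-1,1,2]]
for xy in ((440,200),(480,200)):
  for e in (35,50,60):
    for ph in range(-120,121,20):
      b=ik(np.array([*xy,40.]),Rt(np.radians(e),np.radians(ph)),p,q0s)
      if b.cost<1e-4: print(xy,e,ph,b.x.round(2),round(np.minimum(b.x-LO,HI-b.x).min(),2))
E
```

```text
[187.1  23.7 543.   53.6 419.7 290.9   2.1] 11.243652185560435
(440, 200) 35 -120 [ 0.63  0.86  1.5  -0.34  1.69 -1.86] 0.7
(440, 200) 35 -100 [ 0.73  0.81  1.62 -0.53  1.55 -1.98] 0.58
(440, 200) 35 -80 [ 0.83  0.76  1.78 -0.72  1.38 -2.05] 0.51
(440, 200) 35 0 [ 0.78  0.64  2.53  3.91  0.98 -1.55] 0.08
(440, 200) 35 40 [ 0.18  0.66  2.58  2.65  1.04 -1.63] 0.03
(440, 200) 35 60 [-0.02  0.62  2.44  2.02  0.92 -1.48] 0.17
(440, 200) 35 80 [-0.09  0.63  2.25  1.47  0.96 -1.25] 0.36
(440, 200) 35 100 [-0.07  0.68  2.05  1.09  1.11 -1.12] 0.56
(440, 200) 35 120 [-0.01  0.73  1.86  0.82  1.3  -1.08] 0.75
(440, 200) 50 -120 [ 0.6   0.73  1.62 -0.29  1.45 -1.89] 0.67
(440, 200) 50 -100 [ 0.68  0.68  1.72 -0.45  1.33 -2.04] 0.52
(440, 200) 50 -80 [ 0.76  0.63  1.84 -0.62  1.18 -2.16] 0.4
(440, 200) 50 0 [ 0.67  0.44  2.42  4.13  0.5  -1.95] 0.19
(440, 200) 50 20 [ 0.48  0.42  2.48  3.33  0.46 -1.64] 0.13
(440, 200) 50 40 [ 0.26  0.43  2.45  2.5   0.47 -1.33] 0.16
(440, 200) 50 60 [ 0.1   0.45  2.35  1.77  0.56 -1.04] 0.26
(440, 200) 50 80 [ 0.04  0.49  2.21  1.26  0.72 -0.9 ] 0.4
(440, 200)
[... 1775 characters left out ...]
.53  2.12  1.19  0.74 -0.81] 0.49
(480, 200) 50 100 [ 0.03  0.59  1.96  0.9   0.95 -0.82] 0.65
(480, 200) 50 120 [ 0.07  0.65  1.81  0.68  1.15 -0.9 ] 0.8
(480, 200) 60 -120 [ 0.53  0.68  1.62 -0.26  1.32 -1.96] 0.6
(480, 200) 60 -100 [ 0.6   0.64  1.7  -0.39  1.21 -2.15] 0.41
(480, 200) 60 -80 [ 0.65  0.59  1.81 -0.53  1.06 -2.33] 0.23
(480, 200) 60 20 [ 0.42  0.39  2.28  3.72  0.06 -2.09] 0.01
(480, 200) 60 40 [ 0.28  0.4   2.26  1.56  0.21 -0.36] 0.16
(480, 200) 60 60 [ 0.18  0.43  2.18  1.18  0.43 -0.37] 0.38
(480, 200) 60 80 [ 0.12  0.47  2.08  0.93  0.64 -0.48] 0.53
(480, 200) 60 100 [ 0.11  0.53  1.96  0.73  0.84 -0.61] 0.65
(480, 200) 60 120 [ 0.13  0.58  1.84  0.57  1.02 -0.77] 0.77
```

Run:
```python
from h import *
import pickle
s=pickle.load(open("s1.pkl","rb"));im=cv2.imread("pics/w2.png")
hsv=cv2.cvtColor(im,cv2.COLOR_BGR2HSV)
m=((hsv[...,2]>115)&(hsv[...,1]<45)).astype(np.uint8)
m[:150]=0;m[235:]=0;m[:,:275]=0;m[:,370:]=0
m=cv2.morphologyEx(m,cv2.MORPH_OPEN,np.ones((5,5)))
c=max(cv2.findContours(m,0,2)[0],key=cv2.contourArea)
q=cv2.approxPolyDP(c,5,True)[:,0];print(q.tolist(),cv2.contourArea(c))
P=np.array([wz(p,s,78) for p in q]);print(P.tolist())
r=cv2.minAreaRect(np.array([wz(p[0],s,78)[:2] for p in c],np.float32));print(r)
# corners via side/scene for tray floor & cubes
for u in [(311,225),(362,225)]: print("cube",onz("side",u,25))
s=bot.state();im=imaging.read_camera("wrist");cv2.imwrite("pics/w3.png",im);pickle.dump(s,open("s3.pkl","wb"))
```

```text
[[353, 171], [291, 171], [292, 218], [351, 218]] 3041.0
[[512.4, -189.6, 78.0], [478.2, -148.7, 78.0], [444.9, -176.2, 78.0], [479.0, -216.9, 78.0]]
((478.1115417480469, -183.30596923828125), (45.997291564941406, 55.54016876220703), 40.308414459228516)
cube [518.6   7.4  25. ]
cube [397.6   8.8  25. ]
```

View pics/w3.png

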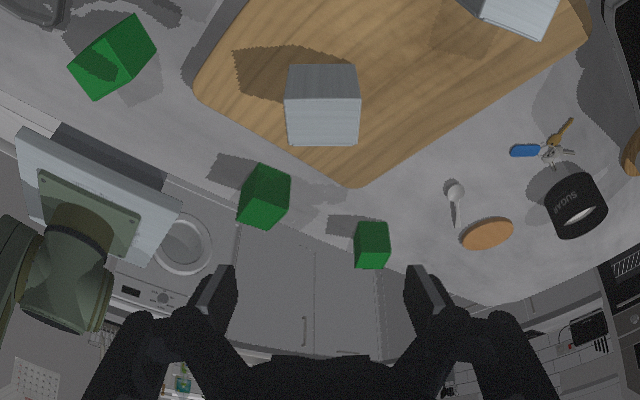

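The tilted view still shows the mould's far side, floor and top at (322,105). From the level view its centre is (478, -183) with a yaw of 40.3°. Now I'll approach along the tilted tool axis.

play_rows([
  {"tx": 44,"ty": 1,"tz": 0,"ax": 0,"ay": 0,"az": 0,"fingers": 85},
  {"tx": 44,"ty": 1,"tz": 0,"ax": 0,"ay": 0,"az": 0,"fingers": 85},
  {"tx": 0,"ty": 0,"tz": 30,"ax": 0,"ay": 0,"az": 0,"fingers": 85},
  {"tx": 0,"ty": 0,"tz": 30,"ax": 0,"ay": 0,"az": 0,"fingers": 85},
  {"tx": 0,"ty": 0,"tz": 20,"ax": 0,"ay": 0,"az": 0,"fingers": 85},
  {"tx": 0,"ty": 0,"tz": 0,"ax": 0,"ay": 0,"az": 0,"fingers": 85},
])

```text
t: 3.68
tool_pos: [493.6, -171.0, 79.6]
eef_rot: [[0.629, 0.64, -0.441], [0.525, -0.768, -0.367], [-0.573, -0.001, -0.819]]
contact_force: [0.6, 0.2, 0.5]
finger_gap: 0.997
grip_force: 0.0
```

Run:
```python
from h import *
s=bot.state();R=s["eef_rot"]
print(s["joint_positions"].round(4),s["tool_pos"].round(1))
print("to go",(R.T@(np.array([472,-188,34])-s["tool_pos"])).round(1), np.degrees(np.arctan2(-R[0,1]*-1,-R[1,1])))
```

```text
[-0.1035  0.5996  1.6732 -0.4344  1.3456  0.9747] [ 493.6 -171.    79.6]
to go [ 3.6 -0.7 53.1] 39.81212728500196
```

play_rows([
  {"tx": 3,"ty": -1,"tz": 18,"ax": 0,"ay": 0,"az": 0,"fingers": 85},
  {"tx": 0,"ty": 0,"tz": 18,"ax": 0,"ay": 0,"az": 0,"fingers": 85},
  {"tx": 0,"ty": 0,"tz": 17,"ax": 0,"ay": 0,"az": 0,"fingers": 85},
  {"tx": 0,"ty": 0,"tz": 0,"ax": 0,"ay": 0,"az": 0,"fingers": 85},
  {"tx": 0,"ty": 0,"tz": 0,"ax": 0,"ay": 0,"az": 0,"fingers": 50},
  {"tx": 0,"ty": 0,"tz": 0,"ax": 0,"ay": 0,"az": 0,"fingers": 50},
  {"tx": 0,"ty": 0,"tz": 0,"ax": 0,"ay": 0,"az": 0,"fingers": 50},
  {"tx": 0,"ty": 0,"tz": 0,"ax": 0,"ay": 0,"az": 0,"fingers": 50},
])

```text
t: 4.68
tool_pos: [474.1, -186.9, 35.0]
eef_rot: [[0.629, 0.643, -0.437], [0.526, -0.766, -0.369], [-0.572, 0.002, -0.82]]
contact_force: [2.7, 2.8, 5.0]
finger_gap: 0.644
grip_force: 64.1
```

Gripped: 64 N with the fingers stopped at the mould's width. Next I'll plan the lift, turn and carry.

```bash
cat > plan.py <<'E'
from h import *; from kin import *
D.append(([-0.1035,.5996,1.6732,-.4344,1.3456,.9747],[493.6,-171.,79.6]))
def Rt(e,phi):
    e,phi=np.radians([e,phi]);z=np.array([np.cos(e)*np.cos(phi),np.cos(e)*np.sin(phi),-np.sin(e)]);y=np.array([np.sin(phi),-np.cos(phi),0])
    return Ro.from_matrix(np.c_[np.cross(y,z),y,z])
def rows(x0,R0,x1,R1,n,c,p=None,q=None):
    """straight path of point c (tool frame) with constant body turn; returns rows"""
    w=(R0.inv()*R1).as_rotvec()/n; a=x0+R0.apply(c); b=x1; R,x=R0,x0; out=[]
    for i in range(n):
        Rn=R*Ro.from_rotvec(w); xn=a+(b-a)*(i+1)/n-Rn.apply(c)
        t=R.inv().apply(xn-x).round(); g=np.degrees(w).round(1)
        x=x+R.apply(t); R=R*Ro.from_rotvec(np.radians(g)); out.append([*t,*g])
        if q is not None: b_=ik(x,R,p,[q]); dq=b_.x-q; q=b_.x; print(q.round(2),np.abs(dq).max().round(2),"%.0e"%b_.cost)
    return np.array(out),x,R,q
E
python3 - <<'E'
from plan import *
import pickle
p=fit().x;s=bot.state();q=s["joint_positions"];D.append((q,s["tool_pos"]));r=fit();p=r.x;print(p.round(1),np.abs(r.fun[:-7]).max())
x0=s["tool_pos"];R0=Ro.from_matrix(s["eef_rot"])
c=R0.inv().apply(np.array([478,-183,50])-x0);y=np.radians(40.3)
T=R0.inv()*Ro.from_euler('z',y);print("c",c.round(1),T.as_matrix().round(3));pickle.dump((c,T),open("grip.pkl","wb"))
print(fk2(q,p)[0]-x0)
o,x,R,q=rows(x0,R0,np.array([478,-183,140.]),R0,4,c,p,q);print(o.tolist())
o,x,R,q=rows(x,R,np.array([462,190,120.]),Rt(45,100),20,c,p,q);print(o.tolist());print((R*T).as_matrix()[:,0],x+R.apply(c))
E
```

```text
[1.468e+02 8.200e+00 5.531e+02 1.950e+01 4.167e+02 2.926e+02 3.000e-01] 11.80767297332703
c [ -4.1  -0.5 -15.5] [[ 0.82  -0.005 -0.572]
 [-0.005 -1.     0.002]
 [-0.572  0.001 -0.82 ]]
[-1.15986303 -0.52486062  0.65213384]
[-0.13  0.6   1.74 -0.46  1.27  0.99] 0.04 1e-30
[-0.13  0.57  1.72 -0.45  1.31  0.97] 0.04 5e-30
[-0.13  0.55  1.71 -0.45  1.35  0.94] 0.04 1e-30
[-0.13  0.52  1.68 -0.44  1.4   0.92] 0.04 8e-31
[[-13.0, 0.0, -18.0, 0.0, 0.0, 0.0], [-13.0, 0.0, -19.0, 0.0, 0.0, 0.0], [-13.0, 0.0, -18.0, 0.0, 0.0, 0.0], [-13.0, 0.0, -19.0, 0.0, 0.0, 0.0]]
[-0.12  0.49  1.71 -0.39  1.36  0.87] 0.06 1e-18
[-0.11  0.47  1.73 -0.34  1.32  0.81] 0.06 3e-18
[-0.1   0.44  1.75 -0.29  1.29  0.74] 0.06 1e-19
[-0.09  0.42  1.77 -0.23  1.25  0.68] 0.07 5e-18
[-0.09  0.4   1.78 -0.17  1.22  0.61] 0.07 2e-30
[-0.08  0.39  1.8  -0.11  1.19  0.54] 0.07 8e-31
[-0.08  0.37  1.82 -0.05  1.16  0.46] 0.08 2e-30
[-0.07  0.36  1.84  0.02  1.14  0.38] 0.08 8e-30
[-0.07  0.35  1.86  0.08  1.11  0.3 ] 0.08 2e-30
[-0.07  0.34  1.87  0.16  1.09  0.21] 0.09 2e-29
[-0.06  0.34  1.89  0.23  1.08  0.12] 0.09 9e-
[... 533 characters left out ...]
3, 3.6, -3.2], [14.0, -13.0, -3.0, 0.3, 3.6, -3.2], [15.0, -12.0, -3.0, 0.3, 3.6, -3.2], [16.0, -12.0, -2.0, 0.3, 3.6, -3.2], [16.0, -11.0, -0.0, 0.3, 3.6, -3.2], [17.0, -10.0, -0.0, 0.3, 3.6, -3.2], [18.0, -9.0, 1.0, 0.3, 3.6, -3.2], [17.0, -8.0, 3.0, 0.3, 3.6, -3.2], [18.0, -7.0, 3.0, 0.3, 3.6, -3.2], [18.0, -7.0, 5.0, 0.3, 3.6, -3.2], [18.0, -5.0, 6.0, 0.3, 3.6, -3.2], [18.0, -4.0, 7.0, 0.3, 3.6, -3.2], [18.0, -3.0, 8.0, 0.3, 3.6, -3.2], [17.0, -3.0, 9.0, 0.3, 3.6, -3.2], [16.0, -1.0, 10.0, 0.3, 3.6, -3.2], [16.0, -1.0, 11.0, 0.3, 3.6, -3.2], [15.0, 1.0, 12.0, 0.3, 3.6, -3.2], [15.0, 1.0, 12.0, 0.3, 3.6, -3.2]]
[-0.02951361  0.17294767  0.98448872] [462.08178744 189.90398636 120.36710961]
```

play_rows([
  {"tx": -5,"ty": 0,"tz": -8,"ax": 0,"ay": 0,"az": 0,"fingers": 50},
  {"tx": -10,"ty": 0,"tz": -14,"ax": 0,"ay": 0,"az": 0,"fingers": 50},
  {"tx": -13,"ty": 0,"tz": -18,"ax": 0,"ay": 0,"az": 0,"fingers": 50},
  {"tx": -13,"ty": 0,"tz": -19,"ax": 0,"ay": 0,"az": 0,"fingers": 50},
  {"tx": -8,"ty": 0,"tz": -11,"ax": 0,"ay": 0,"az": 0,"fingers": 50},
  {"tx": -3,"ty": 0,"tz": -4,"ax": 0,"ay": 0,"az": 0,"fingers": 50},
  {"tx": 11,"ty": -15,"tz": -6,"ax": 0.3,"ay": 3.6,"az": -3.2,"fingers": 50},
  {"tx": 12,"ty": -15,"tz": -5,"ax": 0.3,"ay": 3.6,"az": -3.2,"fingers": 50},
])

```text
t: 5.68
tool_pos: [471.7, -147.3, 121.1]
eef_rot: [[0.602, 0.708, -0.369], [0.652, -0.703, -0.285], [-0.461, -0.069, -0.884]]
contact_force: [0.7, -0.1, -3.1]
finger_gap: 0.651
grip_force: 63.7
```

play_rows([
  {"tx": 13,"ty": -14,"tz": -5,"ax": 0.3,"ay": 3.6,"az": -3.2,"fingers": 50},
  {"tx": 14,"ty": -13,"tz": -3,"ax": 0.3,"ay": 3.6,"az": -3.2,"fingers": 50},
  {"tx": 15,"ty": -12,"tz": -3,"ax": 0.3,"ay": 3.6,"az": -3.2,"fingers": 50},
  {"tx": 16,"ty": -12,"tz": -2,"ax": 0.3,"ay": 3.6,"az": -3.2,"fingers": 50},
  {"tx": 16,"ty": -11,"tz": 0,"ax": 0.3,"ay": 3.6,"az": -3.2,"fingers": 50},
  {"tx": 17,"ty": -10,"tz": 0,"ax": 0.3,"ay": 3.6,"az": -3.2,"fingers": 50},
  {"tx": 18,"ty": -9,"tz": 1,"ax": 0.3,"ay": 3.6,"az": -3.2,"fingers": 50},
  {"tx": 17,"ty": -8,"tz": 3,"ax": 0.3,"ay": 3.6,"az": -3.2,"fingers": 50},
])

```text
t: 6.68
tool_pos: [468.0, 9.2, 114.0]
eef_rot: [[0.359, 0.92, -0.154], [0.929, -0.338, 0.15], [0.086, -0.197, -0.977]]
contact_force: [-0.6, -0.1, -2.2]
finger_gap: 0.656
grip_force: 63.8
```

play_rows([
  {"tx": 18,"ty": -7,"tz": 3,"ax": 0.3,"ay": 3.6,"az": -3.2,"fingers": 50},
  {"tx": 18,"ty": -7,"tz": 5,"ax": 0.3,"ay": 3.6,"az": -3.2,"fingers": 50},
  {"tx": 18,"ty": -5,"tz": 6,"ax": 0.3,"ay": 3.6,"az": -3.2,"fingers": 50},
  {"tx": 18,"ty": -4,"tz": 7,"ax": 0.3,"ay": 3.6,"az": -3.2,"fingers": 50},
  {"tx": 18,"ty": -3,"tz": 8,"ax": 0.3,"ay": 3.6,"az": -3.2,"fingers": 50},
  {"tx": 17,"ty": -3,"tz": 9,"ax": 0.3,"ay": 3.6,"az": -3.2,"fingers": 50},
  {"tx": 16,"ty": -1,"tz": 10,"ax": 0.3,"ay": 3.6,"az": -3.2,"fingers": 50},
  {"tx": 16,"ty": -1,"tz": 11,"ax": 0.3,"ay": 3.6,"az": -3.2,"fingers": 50},
])

```text
t: 7.68
tool_pos: [460.6, 165.3, 110.7]
eef_rot: [[-0.018, 0.994, -0.106], [0.793, 0.079, 0.605], [0.61, -0.073, -0.789]]
contact_force: [-0.1, -0.3, -2.7]
finger_gap: 0.648
grip_force: 63.6
```

play_rows([
  {"tx": 12,"ty": 1,"tz": 9,"ax": 0.3,"ay": 3.6,"az": -3.2,"fingers": 50},
  {"tx": 10,"ty": 1,"tz": 8,"ax": 0.3,"ay": 3.6,"az": -3.2,"fingers": 50},
  {"tx": 6,"ty": 0,"tz": 5,"ax": 0,"ay": 0,"az": 0,"fingers": 50},
  {"tx": 2,"ty": 0,"tz": 2,"ax": 0,"ay": 0,"az": 0,"fingers": 50},
  {"tx": 0,"ty": 0,"tz": 0,"ax": 0,"ay": 0,"az": 0,"fingers": 50},
])

```text
t: 8.3
tool_pos: [458.7, 203.5, 112.9]
eef_rot: [[-0.114, 0.986, -0.123], [0.698, 0.167, 0.696], [0.707, -0.007, -0.708]]
contact_force: [1.2, -0.2, -2.6]
finger_gap: 0.65
grip_force: 63.6
```

Run:
```python
from plan import *
import pickle
c,T=pickle.load(open("grip.pkl","rb"));s=bot.state();R=Ro.from_matrix(s["eef_rot"])
print(s["t"],"tin c",s["tool_pos"]+R.apply(c),"tinx",(R*T).as_matrix()[:,0].round(3));print("down in tool",R.inv().apply([0,0,-1]).round(3))
im=imaging.read_camera("side");cv2.imwrite("pics/side1.png",cv2.resize(im[130:350,150:450],None,fx=2.4,fy=2.4))
```

```text
8.3 tin c [460.59567956 189.74816024 120.94982582] tinx [-0.028  0.173  0.984]
down in tool [-0.707  0.007  0.708]
```

View pics/side1.png

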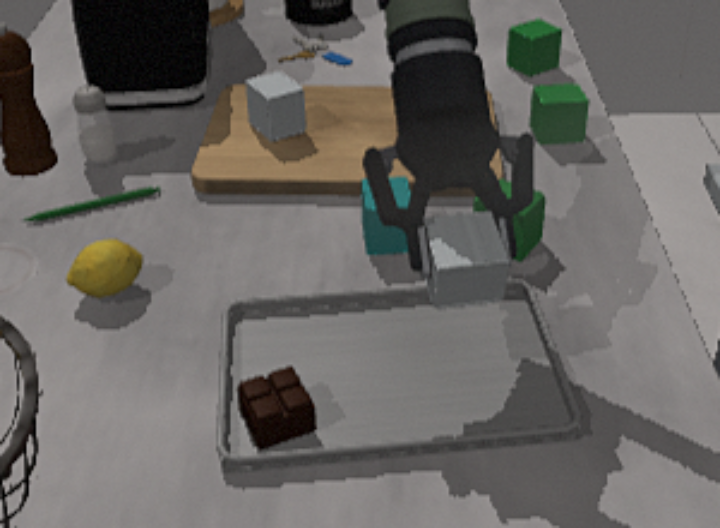

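The mould is upside down at crop (468,258), over the free part of the tray, with the other block at (277,405) well clear. Lowering to about 15 mm above the tray floor and holding there.

play_rows([
  {"tx": -6,"ty": 0,"tz": 6,"ax": 0,"ay": 0,"az": 0,"fingers": 50},
  {"tx": -11,"ty": 0,"tz": 11,"ax": 0,"ay": 0,"az": 0,"fingers": 50},
  {"tx": -14,"ty": 0,"tz": 14,"ax": 0,"ay": 0,"az": 0,"fingers": 50},
  {"tx": -11,"ty": 0,"tz": 11,"ax": 0,"ay": 0,"az": 0,"fingers": 50},
  {"tx": -6,"ty": 0,"tz": 6,"ax": 0,"ay": 0,"az": 0,"fingers": 50},
  {"tx": -4,"ty": 0,"tz": 4,"ax": 0,"ay": 0,"az": 0,"fingers": 50},
  {"tx": 0,"ty": 0,"tz": 0,"ax": 0,"ay": 0,"az": 0,"fingers": 50},
  {"tx": 0,"ty": 0,"tz": 0,"ax": 0,"ay": 0,"az": 0,"fingers": 50},
])

```text
t: 9.35
tool_pos: [458.7, 203.3, 39.5]
eef_rot: [[-0.114, 0.986, -0.122], [0.698, 0.167, 0.697], [0.707, -0.006, -0.707]]
contact_force: [-0.0, 0.6, -1.9]
finger_gap: 0.651
grip_force: 63.6
```

play_rows([
  {"tx": 0,"ty": 0,"tz": 0,"ax": 0,"ay": 0,"az": 0,"fingers": 50},
  {"tx": -9,"ty": 0,"tz": 9,"ax": 0,"ay": 0,"az": 0,"fingers": 50},
  {"tx": -3,"ty": 0,"tz": 3,"ax": 0,"ay": 0,"az": 0,"fingers": 50},
])

```text
t: 9.72
tool_pos: [457.8, 203.3, 21.3]
eef_rot: [[-0.112, 0.986, -0.124], [0.698, 0.167, 0.697], [0.707, -0.008, -0.707]]
contact_force: [0.1, -5.2, 6.9]
finger_gap: 0.651
grip_force: 64.6
```

Contact at TCP z of about 22. Now for the taps.

play_rows([
  {"tx": 9,"ty": 0,"tz": -9,"ax": 0,"ay": 0,"az": 0,"fingers": 50},
  {"tx": 0,"ty": 0,"tz": 0,"ax": 0,"ay": 0,"az": 0,"fingers": 50},
  {"tx": -10,"ty": 0,"tz": 10,"ax": 0,"ay": 0,"az": 0,"fingers": 50},
  {"tx": 0,"ty": 0,"tz": 0,"ax": 0,"ay": 0,"az": 0,"fingers": 50},
])

```text
t: 10.22
tool_pos: [458.8, 203.6, 20.7]
eef_rot: [[-0.112, 0.986, -0.122], [0.697, 0.165, 0.698], [0.709, -0.007, -0.706]]
contact_force: [2.2, 1.7, 1.8]
finger_gap: 0.647
grip_force: 64.3
```

play_rows([
  {"tx": 10,"ty": 0,"tz": -10,"ax": 0,"ay": 0,"az": 0,"fingers": 50},
  {"tx": 0,"ty": 0,"tz": 0,"ax": 0,"ay": 0,"az": 0,"fingers": 50},
  {"tx": -10,"ty": 0,"tz": 10,"ax": 0,"ay": 0,"az": 0,"fingers": 50},
  {"tx": 0,"ty": 0,"tz": 0,"ax": 0,"ay": 0,"az": 0,"fingers": 50},
])

```text
t: 10.72
tool_pos: [458.5, 203.4, 20.1]
eef_rot: [[-0.112, 0.986, -0.123], [0.697, 0.166, 0.697], [0.708, -0.008, -0.706]]
contact_force: [0.9, 0.2, -0.1]
finger_gap: 0.648
grip_force: 64.3
```

play_rows([
  {"tx": 10,"ty": 0,"tz": -10,"ax": 0,"ay": 0,"az": 0,"fingers": 50},
  {"tx": 0,"ty": 0,"tz": 0,"ax": 0,"ay": 0,"az": 0,"fingers": 50},
  {"tx": 0,"ty": 0,"tz": 0,"ax": 0,"ay": 0,"az": 0,"fingers": 50},
])

```text
t: 11.1
tool_pos: [458.2, 203.3, 35.0]
eef_rot: [[-0.114, 0.986, -0.123], [0.698, 0.167, 0.696], [0.707, -0.006, -0.707]]
contact_force: [-0.3, 0.4, -1.9]
finger_gap: 0.647
grip_force: 64.7
```

The load still reads −1.9 N, so the block is still in. Tapping a little harder and deeper.

play_rows([
  {"tx": -12,"ty": 0,"tz": 12,"ax": 0,"ay": 0,"az": 0,"fingers": 50},
  {"tx": 0,"ty": 0,"tz": 0,"ax": 0,"ay": 0,"az": 0,"fingers": 50},
])

```text
t: 11.35
tool_pos: [459.5, 203.8, 21.1]
eef_rot: [[-0.113, 0.986, -0.121], [0.693, 0.166, 0.701], [0.712, -0.004, -0.702]]
contact_force: [1.5, -7.1, 18.5]
finger_gap: 0.643
grip_force: 66.5
```

play_rows([
  {"tx": 12,"ty": 0,"tz": -12,"ax": 0,"ay": 0,"az": 0,"fingers": 50},
  {"tx": 0,"ty": 0,"tz": 0,"ax": 0,"ay": 0,"az": 0,"fingers": 50},
  {"tx": -13,"ty": 0,"tz": 13,"ax": 0,"ay": 0,"az": 0,"fingers": 50},
  {"tx": 0,"ty": 0,"tz": 0,"ax": 0,"ay": 0,"az": 0,"fingers": 50},
])

```text
t: 11.85
tool_pos: [459.4, 204.0, 21.2]
eef_rot: [[-0.114, 0.986, -0.121], [0.691, 0.166, 0.704], [0.714, -0.003, -0.7]]
contact_force: [-2.2, -14.6, 33.3]
finger_gap: 0.648
grip_force: 69.3
```

play_rows([
  {"tx": 12,"ty": 0,"tz": -12,"ax": 0,"ay": 0,"az": 0,"fingers": 50},
  {"tx": 0,"ty": 0,"tz": 0,"ax": 0,"ay": 0,"az": 0,"fingers": 50},
  {"tx": 0,"ty": 0,"tz": 0,"ax": 0,"ay": 0,"az": 0,"fingers": 50},
])

```text
t: 12.22
tool_pos: [457.8, 203.2, 32.5]
eef_rot: [[-0.112, 0.986, -0.124], [0.698, 0.167, 0.696], [0.707, -0.008, -0.707]]
contact_force: [-0.1, -0.0, -3.1]
finger_gap: 0.649
grip_force: 65.6
```

Run:
```python
from h import *
im=imaging.read_camera("side");cv2.imwrite("pics/side2.png",cv2.resize(im[180:330,230:430],None,fx=3.5,fy=3.5))
for i in range(5):
    imaging.read_camera("side"); print(bot.state()["contact_force"].round(2))
```

```text
[-0.53  0.52 -1.99]
[-0.14 -0.8  -1.59]
[ 0.53 -0.03 -2.19]
[ 0.24 -0.88 -2.57]
[ 0.71  0.17 -2.22]
```

View pics/side2.png

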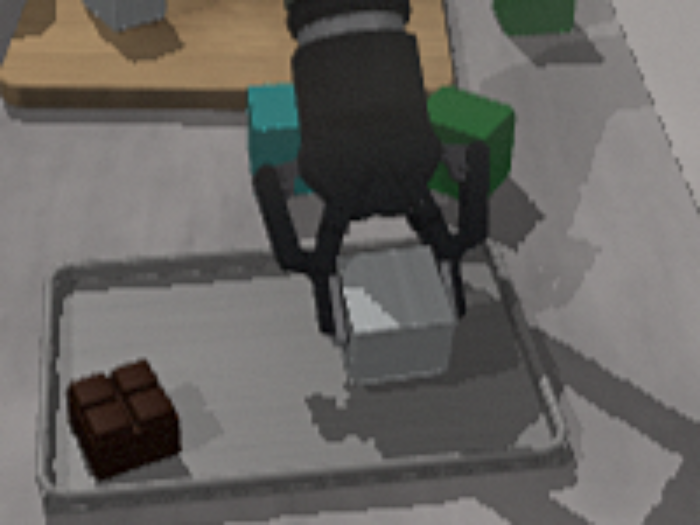

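The mould (crop 400,310) hovers with no block below it, and the load is still about −2 N. The earlier contacts came at the end of a row, when the arm had already slowed, so I'll place contact mid-motion.

play_rows([
  {"tx": 3,"ty": 0,"tz": -3,"ax": 0,"ay": 0,"az": 0,"fingers": 50},
  {"tx": 0,"ty": 0,"tz": 0,"ax": 0,"ay": 0,"az": 0,"fingers": 50},
  {"tx": -10,"ty": 0,"tz": 10,"ax": 0,"ay": 0,"az": 0,"fingers": 50},
  {"tx": -5,"ty": 0,"tz": 5,"ax": 0,"ay": 0,"az": 0,"fingers": 50},
])

```text
t: 13.02
tool_pos: [458.7, 204.1, 21.1]
eef_rot: [[-0.114, 0.986, -0.123], [0.69, 0.168, 0.704], [0.715, -0.004, -0.699]]
contact_force: [-5.5, -41.2, 69.6]
finger_gap: 0.649
grip_force: 73.5
```

play_rows([
  {"tx": 15,"ty": 0,"tz": -15,"ax": 0,"ay": 0,"az": 0,"fingers": 50},
  {"tx": 0,"ty": 0,"tz": 0,"ax": 0,"ay": 0,"az": 0,"fingers": 50},
  {"tx": 0,"ty": 0,"tz": 0,"ax": 0,"ay": 0,"az": 0,"fingers": 50},
])

```text
t: 13.4
tool_pos: [457.9, 203.3, 36.7]
eef_rot: [[-0.112, 0.986, -0.124], [0.698, 0.167, 0.696], [0.707, -0.008, -0.707]]
contact_force: [-0.6, 0.1, -2.8]
finger_gap: 0.648
grip_force: 65.7
```

Run:
```python
from h import *
f=[]
for i in range(5):
    imaging.read_camera("side"); f.append(bot.state()["contact_force"])
print(np.mean(f,0),bot.state()["tool_pos"])
```

```text
[-0.05400341  0.13296463 -2.25037389] [458.02282383 203.37480156  37.04486727]
```

play_rows([
  {"tx": 5,"ty": 0,"tz": -5,"ax": 0,"ay": 0,"az": 0,"fingers": 50},
  {"tx": 0,"ty": 0,"tz": 0,"ax": 0,"ay": 0,"az": 0,"fingers": 50},
  {"tx": -9,"ty": 0,"tz": 9,"ax": 0,"ay": 0,"az": 0,"fingers": 50},
  {"tx": -10,"ty": 0,"tz": 10,"ax": 0,"ay": 0,"az": 0,"fingers": 50},
  {"tx": 9,"ty": 0,"tz": -9,"ax": 0,"ay": 0,"az": 0,"fingers": 50},
  {"tx": 10,"ty": 0,"tz": -10,"ax": 0,"ay": 0,"az": 0,"fingers": 50},
  {"tx": 0,"ty": 0,"tz": 0,"ax": 0,"ay": 0,"az": 0,"fingers": 50},
  {"tx": 0,"ty": 0,"tz": 0,"ax": 0,"ay": 0,"az": 0,"fingers": 50},
])

```text
t: 14.65
tool_pos: [458.2, 203.4, 44.5]
eef_rot: [[-0.113, 0.986, -0.123], [0.698, 0.167, 0.696], [0.707, -0.007, -0.707]]
contact_force: [0.4, 0.1, -1.9]
finger_gap: 0.648
grip_force: 65.7
```

Run:
```python
from h import *
f=[]
for i in range(5):
    im=imaging.read_camera("side"); f.append(bot.state()["contact_force"])
print(np.mean(f,0),bot.state()["tool_pos"],bot.state()["t"])
hsv=cv2.cvtColor(im,cv2.COLOR_BGR2HSV);m=(hsv[...,2]<75)&(hsv[...,1]>90);print(m[250:330,300:380].sum(),m[270:330,240:300].sum())
```

```text
[-0.11078122  0.49211215 -2.36155404] [458.24113644 203.34105206  44.45919082] 14.9
3 737
```

play_rows([
  {"tx": -8,"ty": 0,"tz": 8,"ax": 0,"ay": 0,"az": 0,"fingers": 50},
  {"tx": -12,"ty": 0,"tz": 12,"ax": 0,"ay": 0,"az": 0,"fingers": 50},
  {"tx": 10,"ty": 0,"tz": -10,"ax": 0,"ay": 0,"az": 0,"fingers": 50},
  {"tx": 10,"ty": 0,"tz": -10,"ax": 0,"ay": 0,"az": 0,"fingers": 50},
  {"tx": -8,"ty": 0,"tz": 8,"ax": 0,"ay": 0,"az": 0,"fingers": 50},
  {"tx": -12,"ty": 0,"tz": 12,"ax": 0,"ay": 0,"az": 0,"fingers": 50},
  {"tx": 10,"ty": 0,"tz": -10,"ax": 0,"ay": 0,"az": 0,"fingers": 50},
  {"tx": 10,"ty": 0,"tz": -10,"ax": 0,"ay": 0,"az": 0,"fingers": 50},
])

```text
t: 15.9
tool_pos: [457.9, 203.3, 44.4]
eef_rot: [[-0.112, 0.986, -0.124], [0.698, 0.167, 0.696], [0.707, -0.008, -0.707]]
contact_force: [-1.1, -0.5, -2.3]
finger_gap: 0.654
grip_force: 65.7
```

```bash
cat > chk.py <<'E'
from h import *
f=[]
for i in range(6):
    im=imaging.read_camera("side"); f.append(bot.state()["contact_force"])
print(np.mean(f[1:],0),bot.state()["tool_pos"],bot.state()["t"])
hsv=cv2.cvtColor(im,cv2.COLOR_BGR2HSV);m=(hsv[...,2]<75)&(hsv[...,1]>90);print(m[250:330,300:390].sum(),m[270:330,240:300].sum())
cv2.imwrite("pics/last.png",cv2.resize(im[180:330,230:430],None,fx=3.5,fy=3.5))
E
python3 chk.py
```

```text
[-0.26821853  0.10986739 -2.16890725] [458.10088434 203.35604891  44.43264159] 16.2
7 742
```

play_rows([
  {"tx": -4,"ty": 0,"tz": 4,"ax": 0,"ay": 0,"az": 0,"fingers": 50},
  {"tx": -15,"ty": 0,"tz": 15,"ax": 0,"ay": 0,"az": 0,"fingers": 50},
])

```text
t: 16.45
tool_pos: [458.9, 203.3, 17.9]
eef_rot: [[-0.114, 0.986, -0.121], [0.698, 0.166, 0.697], [0.707, -0.005, -0.707]]
contact_force: [8.8, -43.5, 48.9]
finger_gap: 0.651
grip_force: 74.0
```

play_rows([
  {"tx": 10,"ty": 0,"tz": -10,"ax": 0,"ay": 0,"az": 0,"fingers": 50},
  {"tx": 9,"ty": 0,"tz": -9,"ax": 0,"ay": 0,"az": 0,"fingers": 50},
  {"tx": 0,"ty": 0,"tz": 0,"ax": 0,"ay": 0,"az": 0,"fingers": 50},
])

```text
t: 16.82
tool_pos: [458.9, 203.4, 46.2]
eef_rot: [[-0.115, 0.986, -0.121], [0.698, 0.167, 0.697], [0.707, -0.004, -0.707]]
contact_force: [0.3, 0.3, -1.3]
finger_gap: 0.646
grip_force: 66.1
```

```bash
python3 chk.py
```

```text
[-0.04424709  0.19160816 -1.11620399] [458.27298116 203.30417321  44.62894173] 17.125
194 744
```

View pics/last.png

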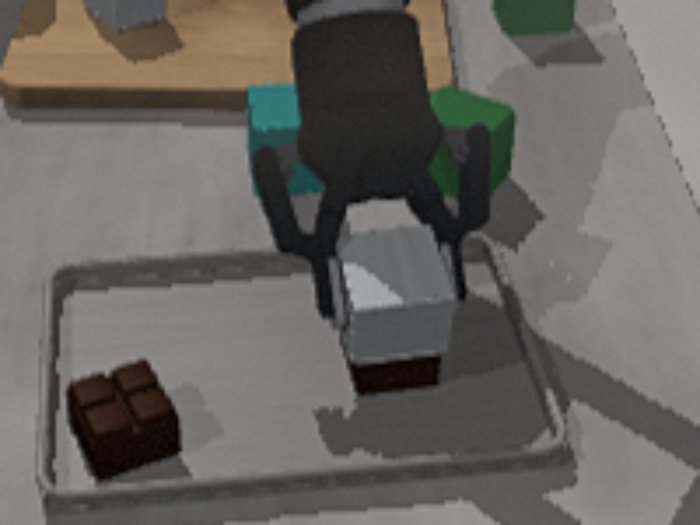

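The block has dropped out and lies on the tray under the mould (dark face at crop (397,372)), and the load has fallen to −1.1 N. Now I'll lift and plan the return.

play_rows([
  {"tx": 3,"ty": 0,"tz": -3,"ax": 0,"ay": 0,"az": 0,"fingers": 50},
  {"tx": 6,"ty": 0,"tz": -6,"ax": 0,"ay": 0,"az": 0,"fingers": 50},
  {"tx": 8,"ty": 0,"tz": -8,"ax": 0,"ay": 0,"az": 0,"fingers": 50},
  {"tx": 10,"ty": 0,"tz": -10,"ax": 0,"ay": 0,"az": 0,"fingers": 50},
  {"tx": 12,"ty": 0,"tz": -12,"ax": 0,"ay": 0,"az": 0,"fingers": 50},
  {"tx": 12,"ty": 0,"tz": -12,"ax": 0,"ay": 0,"az": 0,"fingers": 50},
  {"tx": 6,"ty": 0,"tz": -6,"ax": 0,"ay": 0,"az": 0,"fingers": 50},
  {"tx": 0,"ty": 0,"tz": 0,"ax": 0,"ay": 0,"az": 0,"fingers": 50},
])

```text
t: 18.12
tool_pos: [459.2, 203.3, 126.0]
eef_rot: [[-0.114, 0.986, -0.122], [0.698, 0.167, 0.696], [0.707, -0.005, -0.707]]
contact_force: [0.4, -0.2, -0.9]
finger_gap: 0.645
grip_force: 66.1
```

Run:
```python
from plan import *
import pickle
c,T=pickle.load(open("grip.pkl","rb"));s=bot.state();x=s["tool_pos"];R=Ro.from_matrix(s["eef_rot"])
Rg=Ro.from_euler('z',np.radians(40.3))*T.inv()
o,x,R,_=rows(x,R,np.array([475,-180,110.]),Rg,20,c)
for r in o.tolist(): print(r)
print(x+R.apply(c),R.inv().apply([0,0,-1]).round(3))
im=imaging.read_camera("side");hsv=cv2.cvtColor(im,cv2.COLOR_BGR2HSV);m=((hsv[...,2]<75)&(hsv[...,1]>90)).astype(np.uint8)
for k in cv2.findContours(m,0,2)[0]:
    if cv2.contourArea(k)>200:
        u=cv2.boundingRect(k);print(u,onz("side",(u[0]+u[2]/2,u[1]+u[3]/2),20))
```

```text
[-15.0, -2.0, -12.0, -0.3, -3.6, 3.2]
[-16.0, -1.0, -11.0, -0.3, -3.6, 3.2]
[-16.0, -1.0, -10.0, -0.3, -3.6, 3.2]
[-17.0, 1.0, -9.0, -0.3, -3.6, 3.2]
[-18.0, 1.0, -8.0, -0.3, -3.6, 3.2]
[-18.0, 3.0, -7.0, -0.3, -3.6, 3.2]
[-18.0, 3.0, -6.0, -0.3, -3.6, 3.2]
[-18.0, 5.0, -5.0, -0.3, -3.6, 3.2]
[-18.0, 5.0, -3.0, -0.3, -3.6, 3.2]
[-19.0, 7.0, -3.0, -0.3, -3.6, 3.2]
[-18.0, 7.0, -1.0, -0.3, -3.6, 3.2]
[-17.0, 9.0, -1.0, -0.3, -3.6, 3.2]
[-18.0, 9.0, 1.0, -0.3, -3.6, 3.2]
[-16.0, 10.0, 2.0, -0.3, -3.6, 3.2]
[-16.0, 11.0, 3.0, -0.3, -3.6, 3.2]
[-15.0, 12.0, 3.0, -0.3, -3.6, 3.2]
[-14.0, 13.0, 5.0, -0.3, -3.6, 3.2]
[-14.0, 13.0, 6.0, -0.3, -3.6, 3.2]
[-12.0, 14.0, 6.0, -0.3, -3.6, 3.2]
[-11.0, 14.0, 7.0, -0.3, -3.6, 3.2]
[ 474.68715487 -180.25695984  110.16013943] [ 0.573 -0.001  0.82 ]
(35, 292, 56, 54) [956.6 286.2  20. ]
(250, 283, 32, 34) [604.4 246.2  20. ]
(0, 280, 36, 61) [1046.7  264.5   20. ]
(328, 265, 28, 28) [457.9 190.8  20. ]
(301, 212, 20, 24) [518.5  -4.1  20. ]
(362, 143, 22, 19) [ 313.5 -414.1   20. ]
(142, 143, 32, 60) [ 962.7 -272.3   20. ]
(180, 99, 71, 69) [ 854.2 -577.2   20. ]
(193, 39, 93, 56) [  907.5 -1560.3    20. ]
(294, 19, 33, 22) [  503.4 -2846.7    20. ]
(583, 0, 39, 60) [-2061.7 -2987.3    20. ]
```

The block lies on the tray at about (458,191). Carrying the empty mould back.

play_rows([
  {"tx": -15,"ty": -2,"tz": -12,"ax": -0.3,"ay": -3.6,"az": 3.2,"fingers": 50},
  {"tx": -16,"ty": -1,"tz": -11,"ax": -0.3,"ay": -3.6,"az": 3.2,"fingers": 50},
  {"tx": -16,"ty": -1,"tz": -10,"ax": -0.3,"ay": -3.6,"az": 3.2,"fingers": 50},
  {"tx": -17,"ty": 1,"tz": -9,"ax": -0.3,"ay": -3.6,"az": 3.2,"fingers": 50},
  {"tx": -18,"ty": 1,"tz": -8,"ax": -0.3,"ay": -3.6,"az": 3.2,"fingers": 50},
  {"tx": -18,"ty": 3,"tz": -7,"ax": -0.3,"ay": -3.6,"az": 3.2,"fingers": 50},
  {"tx": -18,"ty": 3,"tz": -6,"ax": -0.3,"ay": -3.6,"az": 3.2,"fingers": 50},
  {"tx": -18,"ty": 5,"tz": -5,"ax": -0.3,"ay": -3.6,"az": 3.2,"fingers": 50},
])

```text
t: 19.18
tool_pos: [465.6, 49.1, 109.3]
eef_rot: [[0.276, 0.953, -0.125], [0.934, -0.235, 0.267], [0.225, -0.19, -0.956]]
contact_force: [-0.1, -0.3, -1.5]
finger_gap: 0.646
grip_force: 66.0
```

play_rows([
  {"tx": -18,"ty": 5,"tz": -3,"ax": -0.3,"ay": -3.6,"az": 3.2,"fingers": 50},
  {"tx": -19,"ty": 7,"tz": -3,"ax": -0.3,"ay": -3.6,"az": 3.2,"fingers": 50},
  {"tx": -18,"ty": 7,"tz": -1,"ax": -0.3,"ay": -3.6,"az": 3.2,"fingers": 50},
  {"tx": -17,"ty": 9,"tz": -1,"ax": -0.3,"ay": -3.6,"az": 3.2,"fingers": 50},
  {"tx": -18,"ty": 9,"tz": 1,"ax": -0.3,"ay": -3.6,"az": 3.2,"fingers": 50},
  {"tx": -16,"ty": 10,"tz": 2,"ax": -0.3,"ay": -3.6,"az": 3.2,"fingers": 50},
  {"tx": -16,"ty": 11,"tz": 3,"ax": -0.3,"ay": -3.6,"az": 3.2,"fingers": 50},
  {"tx": -15,"ty": 12,"tz": 3,"ax": -0.3,"ay": -3.6,"az": 3.2,"fingers": 50},
])

```text
t: 20.18
tool_pos: [469.5, -106.3, 97.5]
eef_rot: [[0.563, 0.768, -0.307], [0.753, -0.629, -0.192], [-0.34, -0.123, -0.932]]
contact_force: [0.7, 0.6, -1.3]
finger_gap: 0.648
grip_force: 66.0
```

play_rows([
  {"tx": -14,"ty": 13,"tz": 5,"ax": -0.3,"ay": -3.6,"az": 3.2,"fingers": 50},
  {"tx": -14,"ty": 13,"tz": 6,"ax": -0.3,"ay": -3.6,"az": 3.2,"fingers": 50},
  {"tx": -12,"ty": 14,"tz": 6,"ax": -0.3,"ay": -3.6,"az": 3.2,"fingers": 50},
  {"tx": -11,"ty": 14,"tz": 7,"ax": -0.3,"ay": -3.6,"az": 3.2,"fingers": 50},
  {"tx": 0,"ty": 0,"tz": 0,"ax": 0,"ay": 0,"az": 0,"fingers": 50},
  {"tx": 0,"ty": 0,"tz": 0,"ax": 0,"ay": 0,"az": 0,"fingers": 50},
])

```text
t: 20.92
tool_pos: [470.1, -183.6, 93.9]
eef_rot: [[0.627, 0.643, -0.44], [0.528, -0.766, -0.367], [-0.573, -0.002, -0.819]]
contact_force: [-0.7, -0.3, -1.5]
finger_gap: 0.647
grip_force: 66.0
```

Run:
```python
from plan import *
import pickle
c,T=pickle.load(open("grip.pkl","rb"));s=bot.state();x=s["tool_pos"];R=Ro.from_matrix(s["eef_rot"])
print(s["t"],x+R.apply(c),(R*T).as_matrix().round(2).tolist(),R.inv().apply([0,0,-1]).round(3))
im=imaging.read_camera("side");cv2.imwrite("pics/side4.png",cv2.resize(im[100:330,220:420],None,fx=2.6,fy=2.6))
```

```text
20.925 [ 473.98993103 -179.63793886  108.94581918] [[0.76, -0.65, 0.0], [0.65, 0.76, -0.0], [-0.0, 0.0, 1.0]] [0.573 0.002 0.819]
```

View pics/side4.png

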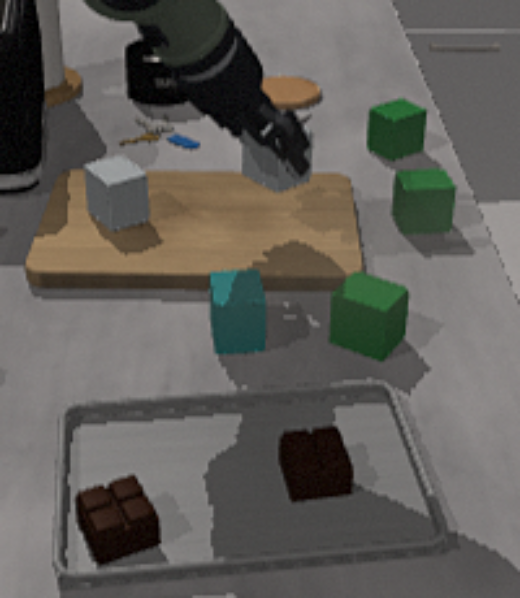

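The second block lies flat on the tray (crop (316,463)), and the mould is above the board at (278,160) with the empty one untouched at (117,193). Lowering now.

play_rows([
  {"tx": 6,"ty": 0,"tz": 8,"ax": 0,"ay": 0,"az": 0,"fingers": 50},
  {"tx": 10,"ty": 0,"tz": 14,"ax": 0,"ay": 0,"az": 0,"fingers": 50},
  {"tx": 8,"ty": 0,"tz": 12,"ax": 0,"ay": 0,"az": 0,"fingers": 50},
  {"tx": 5,"ty": 0,"tz": 7,"ax": 0,"ay": 0,"az": 0,"fingers": 50},
  {"tx": 2,"ty": 0,"tz": 3,"ax": 0,"ay": 0,"az": 0,"fingers": 50},
  {"tx": 0,"ty": 0,"tz": 0,"ax": 0,"ay": 0,"az": 0,"fingers": 50},
])

```text
t: 21.72
tool_pos: [470.6, -184.1, 40.4]
eef_rot: [[0.627, 0.643, -0.44], [0.526, -0.766, -0.369], [-0.574, -0.0, -0.819]]
contact_force: [-0.1, -0.9, -1.1]
finger_gap: 0.649
grip_force: 66.0
```

play_rows([
  {"tx": 1,"ty": 0,"tz": 2,"ax": 0,"ay": 0,"az": 0,"fingers": 50},
  {"tx": 1,"ty": 0,"tz": 1,"ax": 0,"ay": 0,"az": 0,"fingers": 50},
  {"tx": 0,"ty": 0,"tz": 0,"ax": 0,"ay": 0,"az": 0,"fingers": 50},
])

```text
t: 22.1
tool_pos: [470.6, -184.1, 37.0]
eef_rot: [[0.628, 0.643, -0.439], [0.526, -0.766, -0.369], [-0.574, 0.0, -0.819]]
contact_force: [0.1, -0.1, -1.2]
finger_gap: 0.649
grip_force: 66.0
```

play_rows([
  {"tx": 1,"ty": 0,"tz": 1,"ax": 0,"ay": 0,"az": 0,"fingers": 50},
  {"tx": 0,"ty": 0,"tz": 1,"ax": 0,"ay": 0,"az": 0,"fingers": 50},
  {"tx": 0,"ty": 0,"tz": 0,"ax": 0,"ay": 0,"az": 0,"fingers": 50},
])

```text
t: 22.48
tool_pos: [470.2, -184.3, 34.6]
eef_rot: [[0.627, 0.643, -0.44], [0.526, -0.766, -0.369], [-0.574, -0.0, -0.819]]
contact_force: [-0.2, -0.6, -0.4]
finger_gap: 0.647
grip_force: 66.0
```

Just about in contact. Releasing slowly and withdrawing along the tool axis.

play_rows([
  {"tx": 0,"ty": 0,"tz": 0,"ax": 0,"ay": 0,"az": 0,"fingers": 60},
  {"tx": 0,"ty": 0,"tz": 0,"ax": 0,"ay": 0,"az": 0,"fingers": 70},
  {"tx": 0,"ty": 0,"tz": 0,"ax": 0,"ay": 0,"az": 0,"fingers": 85},
  {"tx": 0,"ty": 0,"tz": 0,"ax": 0,"ay": 0,"az": 0,"fingers": 85},
  {"tx": 0,"ty": 0,"tz": 0,"ax": 0,"ay": 0,"az": 0,"fingers": 85},
])

```text
t: 23.1
tool_pos: [470.3, -184.3, 34.7]
eef_rot: [[0.628, 0.643, -0.439], [0.526, -0.766, -0.369], [-0.574, 0.0, -0.819]]
contact_force: [-0.5, 0.8, 0.2]
finger_gap: 0.995
grip_force: 0.0
```

play_rows([
  {"tx": 0,"ty": 0,"tz": -12,"ax": 0,"ay": 0,"az": 0,"fingers": 85},
  {"tx": 0,"ty": 0,"tz": -25,"ax": 0,"ay": 0,"az": 0,"fingers": 85},
  {"tx": 0,"ty": 0,"tz": -30,"ax": 0,"ay": 0,"az": 0,"fingers": 85},
  {"tx": 0,"ty": 0,"tz": -30,"ax": 0,"ay": 0,"az": 0,"fingers": 85},
  {"tx": -10,"ty": 0,"tz": -25,"ax": 0,"ay": 0,"az": 0,"fingers": 85},
  {"tx": -15,"ty": 0,"tz": -20,"ax": 0,"ay": 0,"az": 0,"fingers": 85},
  {"tx": 0,"ty": 0,"tz": 0,"ax": 0,"ay": 0,"az": 0,"fingers": 85},
  {"tx": 0,"ty": 0,"tz": 0,"ax": 0,"ay": 0,"az": 0,"fingers": 85},
])

```text
t: 24.1
tool_pos: [516.7, -144.9, 164.9]
eef_rot: [[0.627, 0.643, -0.44], [0.527, -0.766, -0.368], [-0.574, -0.001, -0.819]]
contact_force: [0.4, -0.4, -0.2]
finger_gap: 0.997
grip_force: 0.0
```

Run:
```python
from h import *
s=bot.state();a=imaging.read_camera("wrist");b=imaging.read_camera("side")
print(s["t"],s["tool_pos"],s["contact_force"])
# tin top face & both blocks, compared with the first pictures
hsv=cv2.cvtColor(a,cv2.COLOR_BGR2HSV);m=((hsv[...,2]>100)&(hsv[...,1]<45)).astype(np.uint8)
for k in cv2.findContours(cv2.morphologyEx(m,cv2.MORPH_OPEN,np.ones((5,5))),0,2)[0]:
    A=cv2.contourArea(k)
    if 1000<A<9000:
        (u,v),_,_=cv2.minAreaRect(k);print("light",round(u),round(v),A,wz((u,v),s,60))
o=cv2.imread("pics/side0.png")
for n,i in(("before",o),("after",b)):
    h=cv2.cvtColor(i,cv2.COLOR_BGR2HSV);m=((h[...,2]<75)&(h[...,1]>90)).astype(np.uint8)
    print(n,[cv2.boundingRect(k) for k in cv2.findContours(m[255:335,240:390],0,2)[0] if cv2.contourArea(k)>200])
print("empty tin diff",np.abs(o[155:200,248:282].astype(int)-b[155:200,248:282]).mean())
cv2.imwrite("pics/final.png",b)
d=[proj("side",(x,y,78)) for x,y in((512,-190),(478,-149),(445,-176),(479,-217))];print("expected top corners",d)
h=cv2.cvtColor(b,cv2.COLOR_BGR2HSV);m=((h[...,2]>105)&(h[...,1]<40)).astype(np.uint8)[155:200,300:355]
k=max(cv2.findContours(m,0,2)[0],key=cv2.contourArea);print("tin bbox side",cv2.boundingRect(k))
h=cv2.cvtColor(o,cv2.COLOR_BGR2HSV);m=((h[...,2]>105)&(h[...,1]<40)).astype(np.uint8)[155:200,300:355]
k=max(cv2.findContours(m,0,2)[0],key=cv2.contourArea);print("before",cv2.boundingRect(k))
```

```text
24.1 [ 516.71713953 -144.87680559  164.90511614] [ 0.41862422 -0.42865633 -0.16447135]
light 518 96 3698.0 [ 646.9 -224.1   60. ]
light 30 46 1711.5 [464.5  91.3  60. ]
before [(9, 28, 33, 34)]
after [(9, 28, 33, 34), (88, 9, 28, 29)]
empty tin diff 1.9562091503267973
expected top corners [array([312.9, 167.5]), array([326. , 174.5]), array([337.9, 169.8]), array([324.7, 163.1])]
tin bbox side (0, 0, 55, 22)
before (0, 0, 55, 21)
```

Run:
```python
from h import *
o=cv2.imread("pics/side0.png");b=cv2.imread("pics/final.png")
# low-saturation pixels on the brown board around the tin, side view
for n,i in(("before",o),("after",b)):
    h=cv2.cvtColor(i,cv2.COLOR_BGR2HSV);m=((h[...,1]<45)&(h[...,2]>60)).astype(np.uint8)[170:200,295:356]
    k=max(cv2.findContours(m,0,2)[0],key=cv2.contourArea);print(n,cv2.boundingRect(k),cv2.contourArea(k))
s=bot.state();a=imaging.read_camera("wrist");h=cv2.cvtColor(a,cv2.COLOR_BGR2HSV)
m=((h[...,1]<45)&(h[...,2]>60)).astype(np.uint8);m=cv2.morphologyEx(m,cv2.MORPH_OPEN,np.ones((5,5)))
n,l,st,c=cv2.connectedComponentsWithStats(m)
for j in range(1,n):
    if 1000<st[j,4]<12000: print(st[j],c[j].round(),wz(c[j],s,65))
```

```text
before (18, 0, 26, 24) 487.0
after (18, 0, 26, 25) 510.5
[ 451   24  111  104 7601] [503.  77.] [ 643.7 -196.1   65. ]
[  44  268   68   88 3105] [ 86. 311.] [-434.2    6.5   65. ]
[   5  330   96   70 3895] [ 53. 372.] [4000.6 -416.5   65. ]
```

The mould's outline in the side view is back where it started, on the board. The old block and the empty mould haven't moved, and the arm is clear of everything.

```bash
python3 -c "
from plant import bot
print(bot.job_done())"
```

```text
the job is handed in; nothing more can be done
None
```

The job is handed in at about 24 s of the 54 s allowed, though the judge's verdict was not shown: the block was tapped out and lies on the tray, the empty mould is back on the board, and the other mould and block show no movement in the camera images.

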